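# Draw the stuck key out of the slot with the hooked pick

### The arm

A 6-joint arm with a two-finger parallel gripper is mounted at the origin on a cart in front of the work surface, level with it; the furniture and walls round the work are solid. World frame = base frame: x ahead of the robot, y to its left, z up, the work surface at z = 0. Lengths are in m, angles in degrees, forces in N, time in s.
With the tool pointing down it reaches from about 0.25 to 0.725 m from the base axis. Payload 9.7 kg.
Tool frame: the origin (TCP) lies on the centre line of the jaws, within the pads' length; the fingertips stand 19 mm ahead of it and the grasp point (between the pads) is the TCP (bot.tcp_to_tips is the z of the fingertips in the tool frame, in m); z points along the fingers, y is the line along which they close (so a half turn about z gives the same grasp; the last joint's range is limited). The gripper opens to 85 mm and grips with 20 to 120 N. Pads are 22 mm wide; open, the fingers measure 114 mm over their backs; the gripper's body (76 mm by 85 mm) begins 54 mm behind the grasp point. The pads swing forward as they close: fully open they stand 13 mm farther back than shut.
Start: joints at [-69.442, 4.979, 10.078, 95.1, 0, 90], TCP at [0.193, -0.515, 0.25] pointing down, gripper open.
Joint ranges: [-179.16, 179.16], [-48.56, 103.87], [-65.8, 70.77], [-126.05, 130.52], [-82.76, 87.17], [-180, 180]. Speed limits (degrees/s): [127.2, 127.2, 147.25, 180, 180, 180].

### API

Orientations are given as [roll, pitch, yaw] about the fixed x, y, z axes, in that order (R = Rz(yaw) Ry(pitch) Rx(roll)).
In Python, from workcell import bot gives the robot as it stands. The module is installed in compiled form; this text tells all that it offers.
- The arm moves only by the tool play_rows, never from a script. Its argument "increments" is a list of rows, each an object with "slide": the shift along the tool's x, y, z in mm, a list of three; "angular": the turn, a rotation vector about the tool's x, y, z in degrees, a list of three; "claw": the opening, from -1 (shut) to 1 (fully open). In form: [{"slide": [x, y, z], "angular": [rx, ry, rz], "claw": claw}, ...]. A call has 1 to 8 rows; each row shifts and turns the commanded pose from where the row before left it, along the tool's axes as they then stand; what a row does not reach is not made up. A row lasts 1/10 s, in which the tool goes at most 50 mm and 8.59 degrees, less where a joint would pass 70% of its speed; a pose out of reach is approached as far as the arm can. A call is refused whole if a number of a shift passes 50 or a number of a turn 8.59, either way. A call with a gripper value outside its range is refused whole. The fingers move at their own pace and stop on an object; "squeeze" is the grip in N (left out, the last holds). Time passes only in rows, so rows that do not move let the fingers close. It gives the time, the measured TCP pose, the force, the opening and the grip force at its end, in the units of the state.
- bot.get_obs(): the state, without advancing time (a new reading comes with each control period).
- bot.camera(name): name is "scene" or "top"; returns the picture (384x512x3 uint8, red, green, blue); there is no depth.
- bot.camera_info(name): a dict with "fovy" (degrees; the focal length in pixels is half the picture's height over the tangent of half this angle, whatever the lens; pixels are square), "cx", "cy" (the principal point, pixels), "k1" (the pictures are not rectified: a ray, as slopes to the right and down, at radius r is drawn at 1 + k1 r^2 times it, then the intrinsics apply), "R" (3x3) and "t" (3): a world point X has camera coordinates R X + t. Camera axes: x right, y down, z forward; pixel columns grow to the right and rows downward; lengths in m; the calibration is good to about 2 mm. A picture is of the moment at which its call begins. camera_info takes no time and is no camera call.
- bot.job_done(): hands the job in; it is judged then, once.
The state is a dict: "time": time; "q": joint angles; "qd": joint speeds; "joint_efforts": joint torques, N m; "ee_pos": TCP position; "tcp_rot": TCP orientation; "wrist_force": force on the tool from outside, world axes, zero at the start; "torque": the same for the moment, N m; "opening": finger opening in m; "grasp_force": force on a finger pad.
Only numpy, scipy, OpenCV 4.12 (cv2) and the standard library are available. Lean on these libraries where they do the work, as an engineer would, in place of code of your own. Each camera call takes 0.05 s, during which the arm holds its last target. There are 200 camera calls.

### The job

A steel key is stuck deep in the narrow slot of the aluminium housing. Take the hooked pick from its stand, reach into the slot, feel along the top of the key for its pocket, hook it there and gently draw the key completely out of the slot so that it lies flat on the landing in front; do not touch the key with the fingers and never press or pull hard. Then put the pick back upright in its stand, leaving the bottle and the dropper bottle where they are.

Things in the scene. Friction and masses are not known exactly. Their poses are not given: they have to be found in the camera images.
- housing: Fixed aluminium housing, 100 (x) x 66 (y) x 54 (z) mm, with a slot open only to its front (-x). Origin under its centre, on the table; z up. Slot: 26 mm wide (y -13 to 13), 92 mm deep from the front face at x = -50 mm, floor at z = 4 mm, ceiling at z = 46 mm. The floor is a base plate 72 mm wide that runs on in front to x = -150 mm: the landing.
- slot_mouth (a point): Centre of the slot's mouth on the housing's front face, 25 mm above the table; axes as the housing. A sprung shoe in the slot's +y wall, 28 mm behind the mouth, clamps the key sideways: drawing the key takes about 2 to 5 N until its rear end has passed the shoe.
- key_mid (a point): Loose steel key (0.12 kg) lying on the slot floor, at the start 38 to 43 mm inside the mouth. This point: middle of its foot plate (64 x 24 x 5 mm, x along the key and the slot), 6 mm above its underside. On the foot plate is clamped a strip with a pocket (see key_deck). The key's side walls are plain.
- key_deck (a point): Point 12 mm above the middle of the key's underside, level with the top of the strip (54 x 24 x 7 mm) clamped on the foot plate. In the strip is a square pocket, 8 (x) x 14 (y) mm, 7 mm deep, on the centre line, 12 mm behind the strip's front (-x) end. The strip's setting differs each time, unmeasured: the pocket lies 6 mm behind to 26 mm before (-x of) this point. Out of sight: feel for it.
- pick_grip (a point): Hooked pick (loose, 0.12 kg): centre of its upright handle, 22 (x) x 14 (y) x 60 (z) mm, to be gripped across the 14 mm (along y); z up. On top a cap 26 x 17 x 5 mm (top 34.5 mm above this point); below it a collar 28 x 36 x 6 mm, its underside 36 mm below this point, and an 8 mm round shank that bends into the foot bar (see pick_tip).
- pick_tip (a point): Lower end of the pick's tip, 74 mm along +x from the handle's axis and 72 mm below its centre; same axes. An 8 mm round foot bar runs along x from the shank to the tip, its axis 15 mm above this point; the tip is a 5 mm round pin with a rounded end that points down from it.
- stand_seat (a point): Fixed grey pick stand: place of the middle of the collar's underside, 52 mm above the table; z up, x the way the foot bar points at rest. The collar rests on two cheeks (46 mm in x, 10 in y) 16 mm apart; shank and foot bar hang between them and lift straight out. Stops 3 mm high before and behind the collar leave 3.5 mm play. Base plate 110 x 80 x 8 mm.
- bottle: Bystander: capped bottle, 60 mm diameter, 94 mm tall, standing left of the housing; origin at its underside.
- dropper: Bystander: small capped bottle, 33 mm diameter, 62 mm tall, standing right of the housing; origin at its underside.

How it is judged (in metres and radians):
On the way, in this order (a step that is already met when the one before it is completed fails the run):
1. the pick is lifted clear of its stand (height (world z) of pick_grip above 0.13 m), for 0.1 s.
2. the key, hooked by the pick, has been drawn at least 20 mm (x of key_mid in the frame of housing below -0.032 m and contact force between pick and key above 0.3 N), for 0.1 s.
3. the key is completely out of the slot (x of key_mid in the frame of housing below -0.102 m), for 0.2 s.
At the end, for the whole second after the job is handed in: Key flat (within 0.12 rad) and still on the landing, its foot-plate centre 52 to 105 mm in front of the mouth (wholly out of the slot); pick resting on its collar in the stand, upright within 0.12 rad, handle axis within 12 mm of the seat centre, still (x of key_mid in the frame of housing between -0.155 and -0.102 m and angle between each of key_mid, pick_grip's own z axis and vertical below 0.12 rad and height (world z) of key_mid below 0.016 m and linear speed of each of key, pick below 0.02 m/s and z of pick_grip in the frame of stand_seat between 0.031 and 0.041 m and horizontal distance between pick_grip and stand_seat below 0.012 m); the robot touches nothing.
It fails at once if the pick presses or pulls on the key with more than 18 N (contact force between pick and key above 18 N).
It fails at once if the pick bears on the housing with more than 18 N (contact force between pick and housing above 18 N).
It fails at once if the fingers touch the key (contact force between the fingers and key above 0.5 N).
It fails at once if the bottle is moved by more than 15 mm (distance of bottle from where it was at the start of the episode above 0.015 m).
It fails at once if the dropper bottle is moved by more than 15 mm (distance of dropper from where it was at the start of the episode above 0.015 m).
It also fails if it takes over 72 s, if anything falls off the work surface, if the arm or the gripper's body presses on something with over 40 N, if the wrist force passes 120 N, or if a joint passes its speed limit or range.

## Working session

There is one attempt and no reset: what is moved stays moved. The work goes in short steps, Python scripts to look and compute and a tool call to move; the robot and the scene stay as the last step left them, time stands still between calls to the robot, and variables do not carry over. Pictures are saved under pics/ and viewed, at most 10 in all, crops included, and the job is handed in when it is done.

Besides the shell and the picture viewer there is one more tool, called by a JSON object that holds its "method" and its "body", one argument or row to a line. play_rows: Moves the arm, as the interface text tells. Its arguments: {"type":"object","properties":{"increments":{"type":"array"},"squeeze":{"type":"number"}},"required":["increments"]}

```bash
mkdir -p pics
python3 - <<'E'
from workcell import bot
import cv2,numpy as np
for n in("scene","top"):
    im=bot.camera(n); cv2.imwrite(f"pics/{n}0.png",im[:,:,::-1]); i=bot.camera_info(n)
    print(n,i["fovy"],i["cx"],i["cy"],i["k1"],np.round(-np.array(i["R"]).T@i["t"],3),np.round(i["R"],3).tolist())
print(bot.get_obs(),bot.tcp_to_tips)
E
```

```text
scene 44.80990096751715 262.36079257087295 185.10169448472553 -0.07740477678607631 [ 0.73  -0.723  0.793] [[0.985, 0.171, 0.017], [0.123, -0.633, -0.764], [-0.12, 0.755, -0.645]]
top 44.08852499870525 259.2080382339959 196.2910924358334 -0.17807152928627654 [0.365 0.141 1.151] [[-0.024, -1.0, 0.008], [-0.983, 0.022, -0.184], [0.184, -0.013, -0.983]]
{'time': 0.1, 'q': array([-6.94426268e+01,  5.01011472e+00,  1.00403608e+01,  9.50981134e+01,
       -1.74541061e-03,  8.99996486e+01]), 'qd': array([-0.04343741, -0.08385406,  0.03516343,  0.07213209,  0.05764166,
       -0.10825387]), 'joint_efforts': array([-1.46670089e-03, -5.21561837e+01,  4.65652442e+01,  1.59676076e-02,
       -7.00804799e-05, -9.50655703e-06]), 'ee_pos': array([ 0.19306555, -0.51482826,  0.2496454 ]), 'tcp_rot': array([-1.79932133e+02,  1.74499314e-03,  2.05577267e+01]), 'wrist_force': array([-0.08113201,  0.20270578, -0.03209192]), 'torque': array([ 0.00609218, -0.02613219,  0.01587585]), 'grasp_force': 0.0, 'opening': 0.08548211793815508} 0.019
```

View pics/scene0.png

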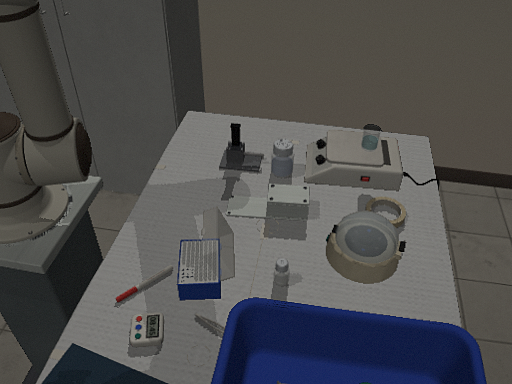

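View pics/top0.png

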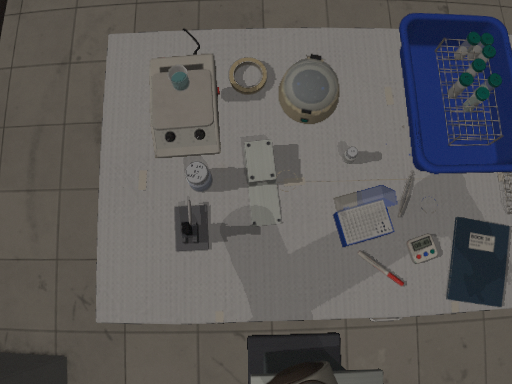

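The scene view shows the stand with the pick at about (238,150), the bottle at (283,157), the housing at (288,200) with its landing to the left, and the dropper at (282,272). In the top view the housing is at (262,160), its landing at (264,205), the stand at (191,228), the bottle at (198,173) and the dropper at (351,153). I'll enlarge the work area.

Run:
```python
import cv2
a=cv2.imread("pics/top0.png")[128:258,168:298]; a=cv2.convertScaleAbs(cv2.resize(a,(598,598),interpolation=cv2.INTER_CUBIC),alpha=1.5)
cv2.imwrite("pics/topc.png",a)
b=cv2.imread("pics/scene0.png")[115:225,210:320]; b=cv2.convertScaleAbs(cv2.resize(b,(594,594),interpolation=cv2.INTER_CUBIC),alpha=1.5)
cv2.imwrite("pics/scenec.png",b)
```

```text
(no output)
```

View pics/topc.png

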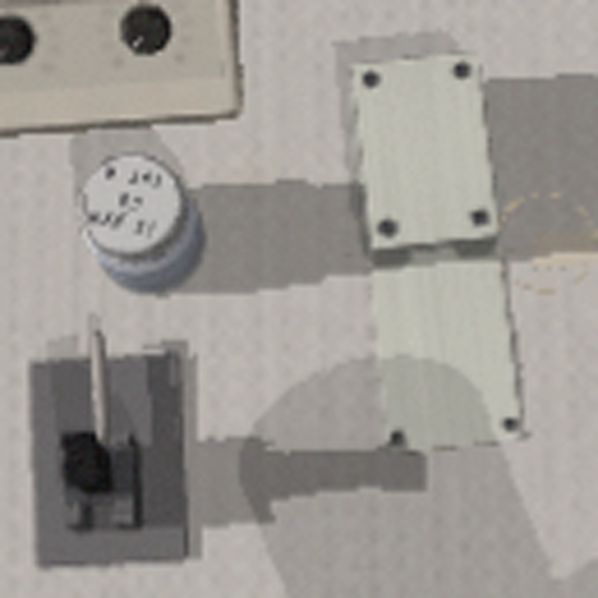

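View pics/scenec.png

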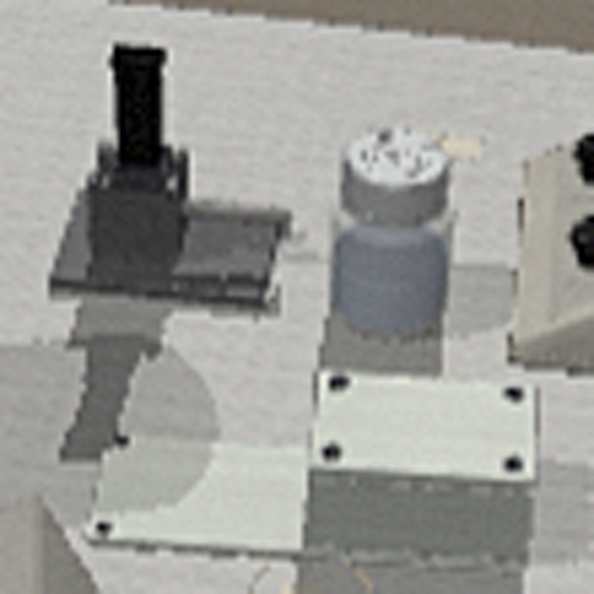

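The top crop (×4.6) shows the housing's top corners at (350,65), (480,53), (497,235) and (372,250), with the landing's front corners at about (385,452) and (524,435). The stand's base plate spans (30,362) to (188,557), and the pick's cap is at (88,462) with the foot bar pointing up. The scene crop (×5.4) shows the housing top at (318,372), (538,388), (532,480) and (305,470), and the pick's cap at (138,50).

```bash
cat > h.py <<'E'
from workcell import bot
import cv2,numpy as np
OFF={"top":(168,128,4.6),"scene":(210,115,5.4)}
def ray(n,u,v):
    i=bot.camera_info(n); f=192/np.tan(np.radians(i["fovy"]/2)); R=np.array(i["R"]); 
    K=np.array([[f,0,i["cx"]],[0,f,i["cy"]],[0,0,1]])
    p=cv2.undistortPoints(np.array([[[u,v]]],float),K,np.array([i["k1"],0,0,0.]))[0,0]
    return -R.T@np.array(i["t"]),R.T@np.array([p[0],p[1],1])
def onz(n,u,v,z,crop=True):
    if crop: ox,oy,s=OFF[n]; u,v=(u+.5)/s-.5+ox,(v+.5)/s-.5+oy
    c,d=ray(n,u,v); return (c+d*(z-c[2])/d[2])[:2]
def fit(local,world):
    l=np.array(local,float);w=np.array(world);lc=l.mean(0);wc=w.mean(0)
    a,b=l-lc,w-wc; th=np.arctan2((a[:,0]*b[:,1]-a[:,1]*b[:,0]).sum(),(a*b).sum())
    R=np.array([[np.cos(th),-np.sin(th)],[np.sin(th),np.cos(th)]])
    return wc-R@lc,np.degrees(th),np.round((w-(l@R.T+wc-R@lc))*1e3,1).tolist()
E
python3 - <<'E'
from h import *
L=[(-.05,.033),(.05,.033),(.05,-.033),(-.05,-.033)]
ht=[onz("top",*p,.054) for p in[(372,250),(350,65),(480,53),(497,235)]]
hs=[onz("scene",*p,.054) for p in[(318,372),(538,388),(532,480),(305,470)]]
pl=[(-.15,.036),(-.15,-.036)]
pt=[onz("top",*p,.004) for p in[(385,450),(524,435)]]
ps=[onz("scene",*p,.004) for p in[(116,438),(90,541)]]
print("top",fit(L+pl,ht+pt));print("scene",fit(L+pl,hs+ps));print("both",fit(2*(L+pl),ht+pt+hs+ps))
B=[(-.055,.04),(.055,.04),(.055,-.04),(-.055,-.04)]
bt=[onz("top",*p,.008) for p in[(38,567),(30,362),(183,350),(189,557)]]
bs=[onz("scene",*p,.008) for p in[(50,285),(270,300),(290,210)]]
print("stand top",fit(B,bt)); print(np.round(bs,4).tolist())
C=[(-.013,.0085),(.013,.0085),(.013,-.0085),(-.013,-.0085)]
ct=[onz("top",*p,.1225) for p in[(72,493),(62,437),(108,430),(112,488)]]
print("cap top",fit(C,ct)); print("cap scene",onz("scene",138,50,.1225), "barend",onz("top",95,320,.031))
print("bottle",onz("top",133,203,.094),"dropper",onz("top",351,153,.062,False))
E
```

```text
top (array([0.65938442, 0.12350339]), np.float64(4.825329372048872), [[-0.9, -0.2], [-1.0, 1.0], [-1.5, -1.6], [0.0, 1.0], [1.6, 1.0], [1.8, -1.1]])
scene (array([0.6601022 , 0.12380923]), np.float64(5.303482359830607), [[-1.0, 0.3], [-0.2, -1.0], [-3.0, 2.0], [-2.0, -1.0], [4.4, -0.5], [1.7, 0.3]])
both (array([0.65974386, 0.12365509]), np.float64(5.062957483766556), [[-1.1, -0.1], [-1.2, 0.6], [-1.9, -2.0], [-0.5, 1.0], [1.3, 1.5], [1.2, -0.6], [-0.8, 0.2], [0.0, -0.7], [-2.5, 2.4], [-1.4, -1.1], [4.6, -1.0], [2.3, -0.2]])
stand top (array([0.50667427, 0.29332701]), np.float64(2.2621217327895535), [[-0.2, 0.3], [-0.9, 0.6], [0.7, -1.4], [0.4, 0.5]])
[[0.4542, 0.2487], [0.5658, 0.2579], [0.5627, 0.3353]]
cap top (array([0.49096098, 0.28827098]), np.float64(6.942050603024481), [[-0.8, 1.0], [0.3, 2.7], [1.2, -2.5], [-0.8, -1.2]])
cap scene [0.49151267 0.29720327] barend [0.57685094 0.29803347]
bottle [0.62392625 0.27041573] dropper [ 0.67000086 -0.09545061]
```

{"method": "play_rows", "body": {
  "increments": [
    {"slide": [0,0,0],"angular": [0,0,6],"claw": 1},
    {"slide": [0,0,0],"angular": [0,0,6],"claw": 1},
    {"slide": [0,0,0],"angular": [0,0,6],"claw": 1},
    {"slide": [18.5,-44,0],"angular": [0,0,0],"claw": 1},
    {"slide": [18.5,-44,0],"angular": [0,0,0],"claw": 1},
    {"slide": [18.5,-44,0],"angular": [0,0,0],"claw": 1},
    {"slide": [18.5,-44,0],"angular": [0,0,0],"claw": 1},
    {"slide": [18.5,-44,0],"angular": [0,0,0],"claw": 1}
  ]
}}

```text
time: 0.9
ee_pos: [0.2757, -0.2893, 0.25]
tcp_rot: [-180.0, 0.0, 2.5]
wrist_force: [0.7, 0.6, 0.0]
opening: 0.0851
grasp_force: 0.0
```

Run:
```python
from h import *
# dark pick pixels in the original pictures
for n,(x0,x1,y0,y1) in {"top":(178,200,215,242),"scene":(226,250,120,146)}.items():
    g=cv2.cvtColor(cv2.imread(f"pics/{n}0.png"),cv2.COLOR_BGR2GRAY)[y0:y1,x0:x1]
    print(n,x0,y0); print("\n".join(" ".join(f"{v:3d}" for v in r) for r in g))
```

```text
top 178 215
 67  66  60  61  60  59  61  61  61  60  88 102  74  55  60  61  61  69  68  69  69  67
 68  65  61  61  61  60  60  60  61  61  87 105  79  55  60  60  60  66  68  69  67  67
 67  70  60  61  61  61  61  61  62  60  87 109  80  55  58  59  60  61  67  67  67  68
 69  70  60  61  61  61  61  61  60  61  77 107  82  54  62  60  62  60  65  68  69  68
 69  69  62  60  60  61  60  61  60  62  76 100  84  52  61  60  60  61  61  68  68  67
 67  69  62  61  58  59  59  60  61  59  74 101  83  54  61  59  60  62  61  66  68  69
 70  68  61  56  54  54  53  52  50  51  63 103  76  51  59  61  59  63  59  60  68  68
 69  69  63  45  34  34  27  20  14  21  25  96  73  53  61  63  64  67  46  56  68  70
 69  69  66  37  19  21  16  18  18  17  11  68  60  52  68  64  65  63  29  48  66  69
 67  68  63  34  18  17  20  20  17  20  15  29  53  51  65  55  49  54  27  31  53  65
 69  69  60  43  23  23  22  17  18  19  15  13  24  41  47  53  47  44  41  30  43  54
 67  69  62  58  30  18  16  21  20  22  19  12  15  24  42  35  34  36  37  28  38  51
 70  69  61  55  29  21  25  20 
[... 3097 characters left out ...]
 122 124 126 122 124 121 127
125 126 126 131 135 102   0   8   1   5  12   8   1  26 108 134 128 124 122 124 123 125 126 124
128 130 117 117 126 103   0   0  13  11   8   6   0  27 111 139 132 129 129 130 127 125 127 126
127 129  93  93  99 101   0   0   7   0   3   5   2  21  94 116 132 121 124 126 125 126 126 126
129 131  65  68  64  77   0   9   0  10   8   1   1   2  27  51 122  96 101 126 121 121 125 123
130 128  49  45  53  39   0   0   6   5   4  11   1   4  26  33  85  52  65 135 125 125 124 122
129 131  35  35  46  39   2   2   0   2   0   5   0  10  38  26  58  45  38 137 129 129 127 124
134 130  44  35  38  43  12   9  14   9   8   6   4  19  45  20  36  28  42 139 128 123 127 122
```

Run:
```python
from h import *
print(onz("top",185.6,227.7,.1225,False),onz("scene",235,124.9,.1225,False))
for v in (216,219,221): print(v,onz("top",188.95+0.02*(v-219),v,.031,False))
# triangulate
c1,d1=ray("top",185.6,227.7);c2,d2=ray("scene",235,124.9)
s=np.linalg.lstsq(np.c_[d1,-d2],c2-c1,rcond=None)[0];print(c1+s[0]*d1,c2+s[1]*d2)
```

```text
[0.49174524 0.29100626] [0.49222579 0.29214904]
216 [0.53100779 0.2964231 ]
219 [0.52376245 0.29627428]
221 [0.51894049 0.29617661]
[0.49168444 0.2909344  0.12299424] [0.49244768 0.29120058 0.12312683]
```

{"method": "play_rows", "body": {
  "increments": [
    {"slide": [18.5,-44,0],"angular": [0,0,0],"claw": 1},
    {"slide": [18.5,-44,0],"angular": [0,0,0],"claw": 1},
    {"slide": [18.5,-44,0],"angular": [0,0,0],"claw": 1},
    {"slide": [18.5,-44,0],"angular": [0,0,0],"claw": 1},
    {"slide": [18.5,-44,0],"angular": [0,0,0],"claw": 1},
    {"slide": [18.5,-44,0],"angular": [0,0,0],"claw": 1},
    {"slide": [18.5,-44,0],"angular": [0,0,0],"claw": 1},
    {"slide": [18.5,-44,0],"angular": [0,0,0],"claw": 1}
  ]
}}

```text
time: 1.7
ee_pos: [0.4099, 0.041, 0.2503]
tcp_rot: [-178.7, 0.0, 5.0]
wrist_force: [0.0, -1.1, -0.4]
opening: 0.0856
grasp_force: 0.0
```

{"method": "play_rows", "body": {
  "increments": [
    {"slide": [0,0,0],"angular": [0,0,-1],"claw": 1},
    {"slide": [19.6,-43.7,0],"angular": [0,0,0],"claw": 1},
    {"slide": [19.6,-43.7,0],"angular": [0,0,0],"claw": 1},
    {"slide": [19.6,-43.7,0],"angular": [0,0,0],"claw": 1},
    {"slide": [19.6,-43.7,0],"angular": [0,0,0],"claw": 1},
    {"slide": [19.6,-43.7,0],"angular": [0,0,0],"claw": 1},
    {"slide": [0,0,40],"angular": [0,0,0],"claw": 1},
    {"slide": [0,0,0],"angular": [0,0,0],"claw": 1}
  ]
}}

```text
time: 2.5
ee_pos: [0.492, 0.1555, 0.2178]
tcp_rot: [-173.8, 0.5, 14.4]
wrist_force: [-0.8, -0.6, -0.6]
opening: 0.0854
grasp_force: 0.0
```

{"method": "play_rows", "body": {
  "increments": [
    {"slide": [0,0,0],"angular": [0,0,0],"claw": 1},
    {"slide": [0,0,0],"angular": [0,0,0],"claw": 1}
  ]
}}

```text
time: 2.7
ee_pos: [0.4939, 0.1557, 0.2247]
tcp_rot: [-173.8, -0.0, 14.4]
wrist_force: [-0.2, 0.4, 0.3]
opening: 0.0853
grasp_force: 0.0
```

```bash
python3 -c "
from workcell import bot
o=bot.get_obs();print(o['q'],o['qd'],o['ee_pos'],o['tcp_rot'])"
```

```text
[ 1.42940139e+01 -6.32266884e-02  1.83908369e+00  9.18700963e+01
  6.23771372e+00  1.79939479e+02] [ 0.02022906 -0.23815992  0.60509404 -0.32559541  0.0129491   0.19636102] [0.49393806 0.15567351 0.22467654] [-1.73762324e+02 -3.87899515e-02  1.43541769e+01]
```

The last joint hit its +180° limit. I'll use the half-turn grasp, with yaw near 183.5°.

{"method": "play_rows", "body": {
  "increments": [
    {"slide": [0,0,0],"angular": [-6.2,0,0],"claw": 1},
    {"slide": [0,0,0],"angular": [0,0,-8.5],"claw": 1},
    {"slide": [0,0,0],"angular": [0,0,-8.5],"claw": 1},
    {"slide": [0,0,0],"angular": [0,0,-8.5],"claw": 1},
    {"slide": [0,0,0],"angular": [0,0,-8.5],"claw": 1},
    {"slide": [0,0,0],"angular": [0,0,-8.5],"claw": 1},
    {"slide": [0,0,0],"angular": [0,0,-8.5],"claw": 1},
    {"slide": [0,0,0],"angular": [0,0,-8.5],"claw": 1}
  ]
}}

```text
time: 3.5
ee_pos: [0.4982, 0.1416, 0.225]
tcp_rot: [-179.7, -0.6, 75.4]
wrist_force: [-0.0, -0.3, -0.2]
opening: 0.0854
grasp_force: 0.0
```

{"method": "play_rows", "body": {
  "increments": [
    {"slide": [0,0,0],"angular": [0,0,-8.5],"claw": 1},
    {"slide": [0,0,0],"angular": [0,0,-8.5],"claw": 1},
    {"slide": [0,0,0],"angular": [0,0,-8.5],"claw": 1},
    {"slide": [0,0,0],"angular": [0,0,-8.5],"claw": 1},
    {"slide": [0,0,0],"angular": [0,0,-8.5],"claw": 1},
    {"slide": [0,0,0],"angular": [0,0,-8.5],"claw": 1},
    {"slide": [0,0,0],"angular": [0,0,-8.5],"claw": 1},
    {"slide": [0,0,0],"angular": [0,0,-8.5],"claw": 1}
  ]
}}

```text
time: 4.3
ee_pos: [0.4982, 0.1416, 0.225]
tcp_rot: [179.5, -0.5, 143.4]
wrist_force: [0.4, 0.3, -0.1]
opening: 0.0854
grasp_force: 0.0
```

{"method": "play_rows", "body": {
  "increments": [
    {"slide": [0,0,0],"angular": [0,0,-8],"claw": 1},
    {"slide": [0,0,0],"angular": [0,0,-8],"claw": 1},
    {"slide": [0,0,0],"angular": [0,0,-8],"claw": 1},
    {"slide": [0,0,0],"angular": [0,0,-8],"claw": 1},
    {"slide": [0,0,0],"angular": [0,0,-8],"claw": 1},
    {"slide": [-1,49,0],"angular": [0,0,0],"claw": 1},
    {"slide": [-1,49,0],"angular": [0,0,0],"claw": 1},
    {"slide": [-1,49,0],"angular": [0,0,0],"claw": 1}
  ]
}}

```text
time: 5.1
ee_pos: [0.4931, 0.29, 0.227]
tcp_rot: [179.3, -0.0, -177.0]
wrist_force: [0.6, 0.4, -0.1]
opening: 0.085
grasp_force: 0.0
```

{"method": "play_rows", "body": {
  "increments": [
    {"slide": [0,0,25],"angular": [0,0,0],"claw": 1},
    {"slide": [0,0,25],"angular": [0,0,0],"claw": 1},
    {"slide": [0,0,0],"angular": [0,0,0],"claw": 1}
  ]
}}

```text
time: 5.4
ee_pos: [0.4917, 0.2891, 0.1729]
tcp_rot: [179.4, -0.4, -176.9]
wrist_force: [-1.0, -0.6, 0.6]
opening: 0.085
grasp_force: 0.0
```

Run:
```python
from h import *
from scipy.spatial.transform import Rotation as Ro
o=bot.get_obs();print(o['ee_pos'],o['tcp_rot'])
im=bot.camera("top");i=cv2.resize(im[188:258,150:240,::-1],(720,560),interpolation=cv2.INTER_CUBIC);cv2.imwrite("pics/g1.png",cv2.convertScaleAbs(i,alpha=1.6))
R=Ro.from_euler("xyz",o['tcp_rot'],degrees=True)
W=Ro.from_euler("xyz",[180,0,183.5],degrees=True)
print("slide",R.inv().apply(np.array([.492,.2912,.088])-o['ee_pos'])*1e3,"rot",(R.inv()*W).as_rotvec(degrees=True))
```

```text
[0.49174962 0.28907378 0.17294008] [ 179.43692278   -0.36317631 -176.85894654]
slide [-0.90490259  1.27450867 84.95268073] rot [ 0.56421111 -0.36140843 -0.36072701]
```

{"method": "play_rows", "body": {
  "increments": [
    {"slide": [0,0,0],"angular": [0.56,-0.36,-0.36],"claw": 1},
    {"slide": [-0.4,2.1,0],"angular": [0,0,0],"claw": 1},
    {"slide": [0,0,21],"angular": [0,0,0],"claw": 1},
    {"slide": [0,0,22],"angular": [0,0,0],"claw": 1},
    {"slide": [0,0,22],"angular": [0,0,0],"claw": 1},
    {"slide": [0,0,20],"angular": [0,0,0],"claw": 1},
    {"slide": [0,0,0],"angular": [0,0,0],"claw": 1}
  ]
}}

```text
time: 6.15
ee_pos: [0.4924, 0.2912, 0.088]
tcp_rot: [180.0, 0.0, -176.5]
wrist_force: [-0.1, 0.2, 0.2]
opening: 0.0857
grasp_force: 0.0
```

Run:
```python
from h import *
o=bot.get_obs();print(o['ee_pos'],o['tcp_rot'],o['wrist_force'])
a=cv2.resize(bot.camera("top")[178:258,150:240,::-1],(450,400),interpolation=cv2.INTER_CUBIC)
b=cv2.resize(bot.camera("scene")[105:185,190:260,::-1],(350,400),interpolation=cv2.INTER_CUBIC)
cv2.imwrite("pics/g2.png",cv2.convertScaleAbs(np.hstack([a,b]),alpha=1.6))
```

```text
[0.49235795 0.29122931 0.08800488] [ 1.79986959e+02  1.18340839e-02 -1.76524249e+02] [-0.07649569  0.24703409  0.22909102]
```

View pics/g2.png

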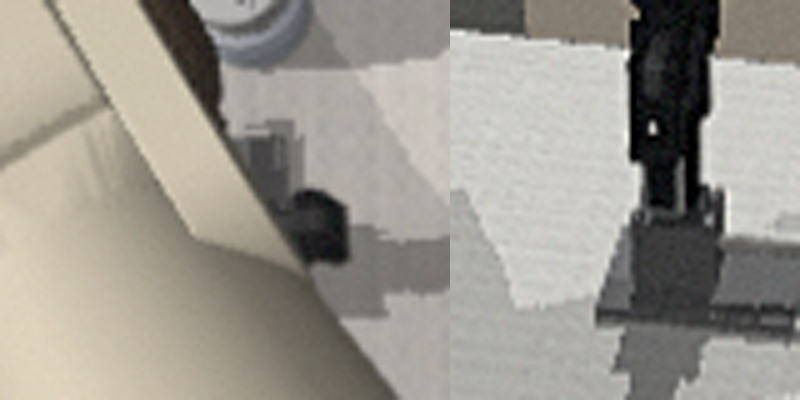

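The top half shows the arm covering the stand. In the scene half the fingers straddle the handle at about (670,180), just above the collar. I'll close now.

{"method": "play_rows", "body": {
  "increments": [
    {"slide": [0,0,0],"angular": [0,0,0],"claw": -1},
    {"slide": [0,0,0],"angular": [0,0,0],"claw": -1},
    {"slide": [0,0,0],"angular": [0,0,0],"claw": -1},
    {"slide": [0,0,0],"angular": [0,0,0],"claw": -1},
    {"slide": [0,0,0],"angular": [0,0,0],"claw": -1},
    {"slide": [0,0,0],"angular": [0,0,0],"claw": -1}
  ],
  "squeeze": 80
}}

```text
time: 6.85
ee_pos: [0.4931, 0.2919, 0.0897]
tcp_rot: [179.9, 0.2, -176.5]
wrist_force: [-0.8, 0.2, 3.4]
opening: 0.013
grasp_force: 66.6
```

{"method": "play_rows", "body": {
  "increments": [
    {"slide": [0,0,0],"angular": [0,0,0],"claw": -1},
    {"slide": [0,0,0],"angular": [0,0,0],"claw": -1},
    {"slide": [0,0,0],"angular": [0,0,0],"claw": -1}
  ]
}}

```text
time: 7.15
ee_pos: [0.4931, 0.2919, 0.0898]
tcp_rot: [179.9, 0.2, -176.5]
wrist_force: [-0.2, -0.5, 4.7]
opening: 0.0134
grasp_force: 66.7
```

{"method": "play_rows", "body": {
  "increments": [
    {"slide": [0,0,-8],"angular": [0,0,0],"claw": -1},
    {"slide": [0,0,-16],"angular": [0,0,0],"claw": -1},
    {"slide": [0,0,-20],"angular": [0,0,0],"claw": -1},
    {"slide": [0,0,-20],"angular": [0,0,0],"claw": -1},
    {"slide": [0,0,-20],"angular": [0,0,0],"claw": -1},
    {"slide": [0,0,-10],"angular": [0,0,0],"claw": -1},
    {"slide": [0,0,0],"angular": [0,0,0],"claw": -1},
    {"slide": [0,0,0],"angular": [0,0,0],"claw": -1}
  ]
}}

```text
time: 7.95
ee_pos: [0.4926, 0.2916, 0.1826]
tcp_rot: [179.9, 0.1, -176.5]
wrist_force: [0.3, 0.2, -1.8]
opening: 0.013
grasp_force: 66.5
```

Run:
```python
from h import *
o=bot.get_obs();print(o['ee_pos'],o['tcp_rot'],o['wrist_force'],o['torque'])
a=cv2.resize(bot.camera("top")[148:258,150:270,::-1],(436,400),interpolation=cv2.INTER_CUBIC)
b=cv2.resize(bot.camera("scene")[85:185,190:280,::-1],(360,400),interpolation=cv2.INTER_CUBIC)
cv2.imwrite("pics/g3.png",cv2.convertScaleAbs(np.hstack([a,b]),alpha=1.6))
```

```text
[0.49264806 0.29157752 0.18262906] [ 1.79936992e+02  9.97272198e-02 -1.76503691e+02] [ 0.31954771  0.17846878 -1.84347058] [ 0.03779276  0.04400618 -0.01542942]
```

View pics/g3.png

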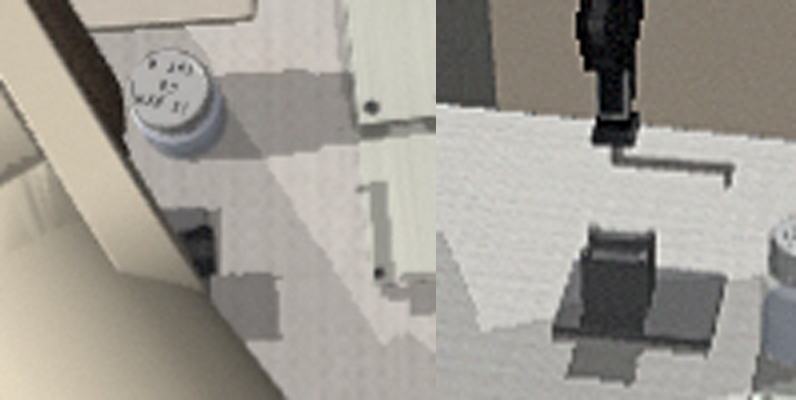

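The scene half shows the pick hanging level and upright from the fingers, with its tip at (729,183) and the stand empty below. I'll carry it to the front of the slot.

{"method": "play_rows", "body": {
  "increments": [
    {"slide": [0,0,0],"angular": [0,0,-1.56],"claw": -1},
    {"slide": [-1.5,-36.4,0],"angular": [0,0,0],"claw": -1},
    {"slide": [-1.5,-36.4,0],"angular": [0,0,0],"claw": -1},
    {"slide": [-1.5,-36.4,0],"angular": [0,0,0],"claw": -1},
    {"slide": [-1.6,-36.4,0],"angular": [0,0,0],"claw": -1},
    {"slide": [-1.6,-36.4,0],"angular": [0,0,0],"claw": -1},
    {"slide": [0,0,30],"angular": [0,0,0],"claw": -1},
    {"slide": [0,0,30],"angular": [0,0,0],"claw": -1}
  ]
}}

```text
time: 8.85
ee_pos: [0.5172, 0.1099, 0.1228]
tcp_rot: [179.9, 0.2, -175.0]
wrist_force: [0.7, 0.3, -2.1]
opening: 0.0132
grasp_force: 66.7
```

{"method": "play_rows", "body": {
  "increments": [
    {"slide": [0,0,0],"angular": [0,0,0],"claw": -1},
    {"slide": [0,0,0],"angular": [0,0,0],"claw": -1}
  ]
}}

```text
time: 9.05
ee_pos: [0.5163, 0.1111, 0.1233]
tcp_rot: [179.9, 0.1, -174.9]
wrist_force: [-0.9, 0.6, 0.3]
opening: 0.0133
grasp_force: 66.7
```

Run:
```python
from h import *
o=bot.get_obs();print(o['ee_pos'],o['tcp_rot'],o['wrist_force'],o['torque'])
a=cv2.resize(bot.camera("top")[140:235,230:300,::-1],(354,480),interpolation=cv2.INTER_CUBIC)
b=cv2.resize(bot.camera("scene")[145:225,225:320,::-1],(570,480),interpolation=cv2.INTER_CUBIC)
cv2.imwrite("pics/g4.png",cv2.convertScaleAbs(np.hstack([a[:,124:],b]),alpha=1.6))
i=bot.camera_info("scene");f=192/np.tan(np.radians(i["fovy"]/2));K=np.array([[f,0,i["cx"]],[0,f,i["cy"]],[0,0,1]])
g=o['ee_pos']-[0,0,.0018]; u=np.array([.9961,.0882,0])
for n in("scene","top"):
    i=bot.camera_info(n);f=192/np.tan(np.radians(i["fovy"]/2));K=np.array([[f,0,i["cx"]],[0,f,i["cy"]],[0,0,1]])
    p=cv2.projectPoints(np.array([g+.074*u-[0,0,.072],g+.078*u-[0,0,.057]]),cv2.Rodrigues(np.array(i["R"]))[0],np.array(i["t"]),K,np.array([i["k1"],0,0,0.]))[0][:,0]
    print(n,p)
```

```text
[0.51625067 0.11111649 0.12329975] [ 1.79928921e+02  7.69928790e-02 -1.74899804e+02] [-0.85856951  0.6461102   0.26691052] [ 0.01475205 -0.01056839 -0.03177518]
scene [[259.51244034 193.09110366]
 [261.24938616 188.50771975]]
top [[263.1150059  188.6050979 ]
 [263.02483636 185.65816921]]
```

View pics/g4.png

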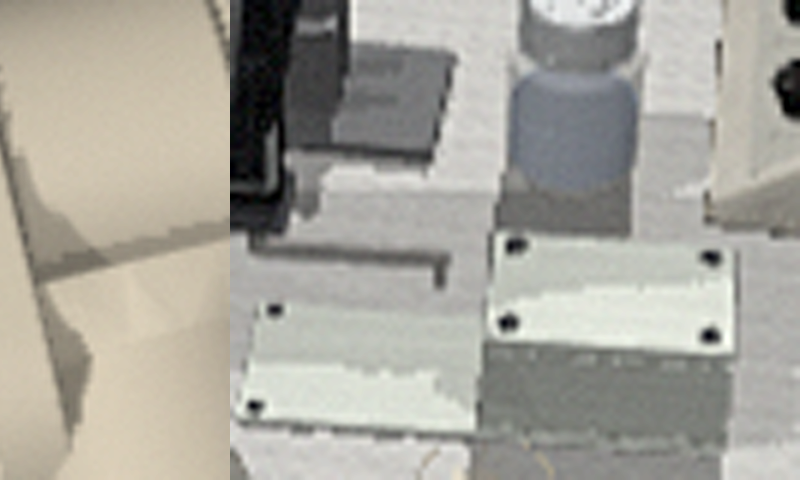

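The tip is at (442,285) in the scene half, within one pixel of the prediction (original pixel 260.3,192.5 against 259.5,193.1), and the bar runs parallel to the housing. I'll lower it and enter above the key.

{"method": "play_rows", "body": {
  "increments": [
    {"slide": [0,0,14],"angular": [0,0,0],"claw": -1},
    {"slide": [0,0,14],"angular": [0,0,0],"claw": -1},
    {"slide": [0,0,0],"angular": [0,0,0],"claw": -1},
    {"slide": [-10,0,0],"angular": [0,0,0],"claw": -1},
    {"slide": [-10,0,0],"angular": [0,0,0],"claw": -1},
    {"slide": [-10,0,0],"angular": [0,0,0],"claw": -1},
    {"slide": [-5,0,0],"angular": [0,0,0],"claw": -1},
    {"slide": [0,0,0],"angular": [0,0,0],"claw": -1}
  ]
}}

```text
time: 9.95
ee_pos: [0.5524, 0.1143, 0.0952]
tcp_rot: [179.9, 0.1, -175.0]
wrist_force: [-0.7, -0.6, -1.9]
opening: 0.0129
grasp_force: 66.7
```

{"method": "play_rows", "body": {
  "increments": [
    {"slide": [-5,0,0],"angular": [0,0,0],"claw": -1},
    {"slide": [-8,0,0],"angular": [0,0,0],"claw": -1},
    {"slide": [-8,0,0],"angular": [0,0,0],"claw": -1},
    {"slide": [-8,0,0],"angular": [0,0,0],"claw": -1},
    {"slide": [-6,0,0],"angular": [0,0,0],"claw": -1},
    {"slide": [-4,0,0],"angular": [0,0,0],"claw": -1},
    {"slide": [0,0,0],"angular": [0,0,0],"claw": -1},
    {"slide": [0,0,0],"angular": [0,0,0],"claw": -1}
  ]
}}

```text
time: 10.75
ee_pos: [0.5903, 0.1177, 0.0953]
tcp_rot: [179.9, 0.1, -174.9]
wrist_force: [0.5, 0.7, -2.3]
opening: 0.0137
grasp_force: 66.7
```

{"method": "play_rows", "body": {
  "increments": [
    {"slide": [0,0,1.5],"angular": [0,0,0],"claw": -1},
    {"slide": [0,0,1.5],"angular": [0,0,0],"claw": -1},
    {"slide": [0,0,1],"angular": [0,0,0],"claw": -1},
    {"slide": [0,0,0.5],"angular": [0,0,0],"claw": -1},
    {"slide": [0,0,0],"angular": [0,0,0],"claw": -1}
  ]
}}

```text
time: 11.25
ee_pos: [0.5903, 0.1177, 0.0908]
tcp_rot: [179.9, 0.1, -174.9]
wrist_force: [0.2, 0.0, -1.3]
opening: 0.0129
grasp_force: 66.7
```

{"method": "play_rows", "body": {
  "increments": [
    {"slide": [0,0,0.5],"angular": [0,0,0],"claw": -1},
    {"slide": [0,0,0.5],"angular": [0,0,0],"claw": -1},
    {"slide": [0,0,0.5],"angular": [0,0,0],"claw": -1},
    {"slide": [0,0,0],"angular": [0,0,0],"claw": -1}
  ]
}}

```text
time: 11.65
ee_pos: [0.5905, 0.1177, 0.0896]
tcp_rot: [179.9, 0.2, -174.9]
wrist_force: [-0.7, -0.1, 0.0]
opening: 0.0133
grasp_force: 66.7
```

{"method": "play_rows", "body": {
  "increments": [
    {"slide": [0,0,0.5],"angular": [0,0,0],"claw": -1},
    {"slide": [0,0,0.5],"angular": [0,0,0],"claw": -1},
    {"slide": [0,0,0],"angular": [0,0,0],"claw": -1}
  ]
}}

```text
time: 11.95
ee_pos: [0.5905, 0.1177, 0.089]
tcp_rot: [179.9, 0.2, -174.9]
wrist_force: [-2.8, 0.1, 5.3]
opening: 0.013
grasp_force: 67.2
```

{"method": "play_rows", "body": {
  "increments": [
    {"slide": [1,0,0],"angular": [0,0,0],"claw": -1},
    {"slide": [1,0,0],"angular": [0,0,0],"claw": -1},
    {"slide": [1,0,0],"angular": [0,0,0],"claw": -1},
    {"slide": [0,0,0],"angular": [0,0,0],"claw": -1}
  ]
}}

```text
time: 12.35
ee_pos: [0.5876, 0.1175, 0.0887]
tcp_rot: [179.9, 0.2, -174.9]
wrist_force: [0.4, -0.4, 4.2]
opening: 0.0131
grasp_force: 66.7
```

{"method": "play_rows", "body": {
  "increments": [
    {"slide": [1,0,-0.3],"angular": [0,0,0],"claw": -1},
    {"slide": [1,0,0],"angular": [0,0,0],"claw": -1},
    {"slide": [1,0,0],"angular": [0,0,0],"claw": -1},
    {"slide": [0,0,0],"angular": [0,0,0],"claw": -1}
  ]
}}

```text
time: 12.75
ee_pos: [0.5842, 0.1171, 0.0888]
tcp_rot: [179.9, 0.1, -174.9]
wrist_force: [0.5, -0.2, 3.9]
opening: 0.0133
grasp_force: 66.7
```

{"method": "play_rows", "body": {
  "increments": [
    {"slide": [1,0,0],"angular": [0,0,0],"claw": -1},
    {"slide": [1,0,0],"angular": [0,0,0],"claw": -1},
    {"slide": [1,0,0],"angular": [0,0,0],"claw": -1},
    {"slide": [0,0,0],"angular": [0,0,0],"claw": -1}
  ]
}}

```text
time: 13.15
ee_pos: [0.5803, 0.1168, 0.088]
tcp_rot: [179.9, -0.0, -174.9]
wrist_force: [-2.1, 0.5, -1.4]
opening: 0.0134
grasp_force: 66.4
```

{"method": "play_rows", "body": {
  "increments": [
    {"slide": [0,0,1],"angular": [0,0,0],"claw": -1},
    {"slide": [0,0,1],"angular": [0,0,0],"claw": -1},
    {"slide": [0,0,0],"angular": [0,0,0],"claw": -1}
  ]
}}

```text
time: 13.45
ee_pos: [0.5801, 0.1167, 0.0855]
tcp_rot: [179.9, -0.1, -174.9]
wrist_force: [-4.3, -0.5, -2.6]
opening: 0.0132
grasp_force: 66.5
```

{"method": "play_rows", "body": {
  "increments": [
    {"slide": [1,0,0],"angular": [0,0,0],"claw": -1},
    {"slide": [1,0,0],"angular": [0,0,0],"claw": -1},
    {"slide": [0,0,1],"angular": [0,0,0],"claw": -1},
    {"slide": [0,0,1],"angular": [0,0,0],"claw": -1},
    {"slide": [0,0,0],"angular": [0,0,0],"claw": -1}
  ]
}}

```text
time: 13.95
ee_pos: [0.5795, 0.1168, 0.0847]
tcp_rot: [179.9, 0.2, -174.9]
wrist_force: [-2.0, -0.4, -1.7]
opening: 0.0131
grasp_force: 66.4
```

{"method": "play_rows", "body": {
  "increments": [
    {"slide": [0,0,1],"angular": [0,0,0],"claw": -1},
    {"slide": [1,0,0],"angular": [0,0,0],"claw": -1},
    {"slide": [1,0,0],"angular": [0,0,0],"claw": -1},
    {"slide": [1,0,0],"angular": [0,0,0],"claw": -1},
    {"slide": [0,0,0],"angular": [0,0,0],"claw": -1}
  ]
}}

```text
time: 14.45
ee_pos: [0.5765, 0.1165, 0.0838]
tcp_rot: [179.9, 0.2, -174.9]
wrist_force: [0.1, 0.5, -0.8]
opening: 0.013
grasp_force: 66.4
```

{"method": "play_rows", "body": {
  "increments": [
    {"slide": [1,0,0],"angular": [0,0,0],"claw": -1},
    {"slide": [1,0,0],"angular": [0,0,0],"claw": -1},
    {"slide": [1,0,0],"angular": [0,0,0],"claw": -1},
    {"slide": [0,0,0],"angular": [0,0,0],"claw": -1}
  ]
}}

```text
time: 14.85
ee_pos: [0.5738, 0.1162, 0.0839]
tcp_rot: [179.9, 0.2, -174.9]
wrist_force: [3.6, 0.3, -2.4]
opening: 0.013
grasp_force: 66.3
```

Hooked: the pull now reads about 3.6 N. I'll draw the key out.

{"method": "play_rows", "body": {
  "increments": [
    {"slide": [1.5,0,0],"angular": [0,0,0],"claw": -1},
    {"slide": [2,0,0],"angular": [0,0,0],"claw": -1},
    {"slide": [2,0,0],"angular": [0,0,0],"claw": -1},
    {"slide": [2,0,0],"angular": [0,0,0],"claw": -1},
    {"slide": [2,0,0],"angular": [0,0,0],"claw": -1},
    {"slide": [2,0,0],"angular": [0,0,0],"claw": -1},
    {"slide": [2,0,0],"angular": [0,0,0],"claw": -1},
    {"slide": [2,0,0],"angular": [0,0,0],"claw": -1}
  ]
}}

```text
time: 15.65
ee_pos: [0.558, 0.1149, 0.0837]
tcp_rot: [179.9, 0.2, -174.9]
wrist_force: [5.1, -0.0, -1.4]
opening: 0.0135
grasp_force: 66.3
```

{"method": "play_rows", "body": {
  "increments": [
    {"slide": [2,0,0],"angular": [0,0,0],"claw": -1},
    {"slide": [2,0,0],"angular": [0,0,0],"claw": -1},
    {"slide": [2,0,0],"angular": [0,0,0],"claw": -1},
    {"slide": [2,0,0],"angular": [0,0,0],"claw": -1},
    {"slide": [2,0,0],"angular": [0,0,0],"claw": -1},
    {"slide": [2,0,0],"angular": [0,0,0],"claw": -1},
    {"slide": [2,0,0],"angular": [0,0,0],"claw": -1},
    {"slide": [2,0,0],"angular": [0,0,0],"claw": -1}
  ]
}}

```text
time: 16.45
ee_pos: [0.542, 0.1134, 0.0836]
tcp_rot: [179.9, 0.1, -174.9]
wrist_force: [4.1, 0.3, -1.5]
opening: 0.0131
grasp_force: 66.3
```

{"method": "play_rows", "body": {
  "increments": [
    {"slide": [2,0,0],"angular": [0,0,0],"claw": -1},
    {"slide": [2,0,0],"angular": [0,0,0],"claw": -1},
    {"slide": [2,0,0],"angular": [0,0,0],"claw": -1},
    {"slide": [2,0,0],"angular": [0,0,0],"claw": -1},
    {"slide": [2,0,0],"angular": [0,0,0],"claw": -1},
    {"slide": [2,0,0],"angular": [0,0,0],"claw": -1},
    {"slide": [2,0,0],"angular": [0,0,0],"claw": -1},
    {"slide": [2,0,0],"angular": [0,0,0],"claw": -1}
  ]
}}

```text
time: 17.25
ee_pos: [0.526, 0.1121, 0.0836]
tcp_rot: [179.9, 0.2, -174.9]
wrist_force: [4.6, 0.5, -2.1]
opening: 0.0132
grasp_force: 66.3
```

{"method": "play_rows", "body": {
  "increments": [
    {"slide": [2,0,0],"angular": [0,0,0],"claw": -1},
    {"slide": [2,0,0],"angular": [0,0,0],"claw": -1},
    {"slide": [2,0,0],"angular": [0,0,0],"claw": -1},
    {"slide": [2,0,0],"angular": [0,0,0],"claw": -1},
    {"slide": [2,0,0],"angular": [0,0,0],"claw": -1},
    {"slide": [2,0,0],"angular": [0,0,0],"claw": -1},
    {"slide": [2,0,0],"angular": [0,0,0],"claw": -1},
    {"slide": [2,0,0],"angular": [0,0,0],"claw": -1}
  ]
}}

```text
time: 18.05
ee_pos: [0.5099, 0.1106, 0.0834]
tcp_rot: [179.9, 0.1, -174.9]
wrist_force: [0.2, -0.4, -0.4]
opening: 0.0131
grasp_force: 66.4
```

{"method": "play_rows", "body": {
  "increments": [
    {"slide": [2.5,0,0],"angular": [0,0,0],"claw": -1},
    {"slide": [3,0,0],"angular": [0,0,0],"claw": -1},
    {"slide": [3,0,0],"angular": [0,0,0],"claw": -1},
    {"slide": [3,0,0],"angular": [0,0,0],"claw": -1},
    {"slide": [3,0,0],"angular": [0,0,0],"claw": -1},
    {"slide": [3,0,0],"angular": [0,0,0],"claw": -1},
    {"slide": [3,0,0],"angular": [0,0,0],"claw": -1},
    {"slide": [2.5,0,0],"angular": [0,0,0],"claw": -1}
  ]
}}

```text
time: 18.85
ee_pos: [0.4871, 0.1086, 0.0835]
tcp_rot: [179.9, 0.2, -174.9]
wrist_force: [1.1, 0.0, -1.8]
opening: 0.0135
grasp_force: 66.4
```

Run:
```python
from h import *
o=bot.get_obs();print(o['ee_pos'],o['wrist_force'])
b=cv2.resize(bot.camera("scene")[145:235,200:320,::-1],(800,600),interpolation=cv2.INTER_CUBIC)
cv2.imwrite("pics/g5.png",cv2.convertScaleAbs(b,alpha=1.6))
```

```text
[0.48710013 0.10856046 0.08346262] [ 1.09184753  0.02888184 -1.78140457]
```

View pics/g5.png

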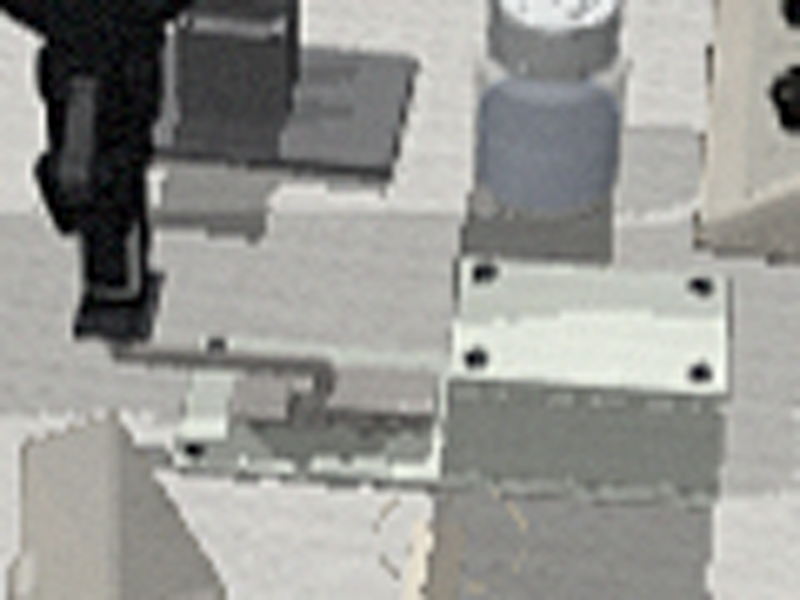

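The key lies on the landing in the scene view, its front end at about x=232 and its rear at about (435,410), close to the housing face at x=440. It needs roughly 14 mm more.

{"method": "play_rows", "body": {
  "increments": [
    {"slide": [2,0,0],"angular": [0,0,0],"claw": -1},
    {"slide": [2,0,0],"angular": [0,0,0],"claw": -1},
    {"slide": [2,0,0],"angular": [0,0,0],"claw": -1},
    {"slide": [2,0,0],"angular": [0,0,0],"claw": -1},
    {"slide": [2,0,0],"angular": [0,0,0],"claw": -1},
    {"slide": [2,0,0],"angular": [0,0,0],"claw": -1},
    {"slide": [2,0,0],"angular": [0,0,0],"claw": -1},
    {"slide": [0,0,0],"angular": [0,0,0],"claw": -1}
  ]
}}

```text
time: 19.7
ee_pos: [0.4732, 0.1073, 0.0834]
tcp_rot: [179.9, 0.1, -174.9]
wrist_force: [0.1, 0.5, -0.7]
opening: 0.0128
grasp_force: 66.4
```

{"method": "play_rows", "body": {
  "increments": [
    {"slide": [0,0,0],"angular": [0,0,0],"claw": -1},
    {"slide": [-1.5,0,0],"angular": [0,0,0],"claw": -1},
    {"slide": [0,0,0],"angular": [0,0,0],"claw": -1}
  ]
}}

```text
time: 20.0
ee_pos: [0.4751, 0.1075, 0.0834]
tcp_rot: [179.9, 0.1, -174.9]
wrist_force: [-1.7, -0.1, -1.3]
opening: 0.0131
grasp_force: 66.4
```

Run:
```python
from h import *
o=bot.get_obs();print(o['ee_pos'],o['wrist_force'])
b=cv2.resize(bot.camera("scene")[180:225,215:305,::-1],(800,400),interpolation=cv2.INTER_CUBIC)
cv2.imwrite("pics/g6.png",cv2.convertScaleAbs(b,alpha=1.6))
```

```text
[0.47507722 0.10749786 0.0833765 ] [-1.73002833 -0.10665058 -1.33931774]
```

View pics/g6.png

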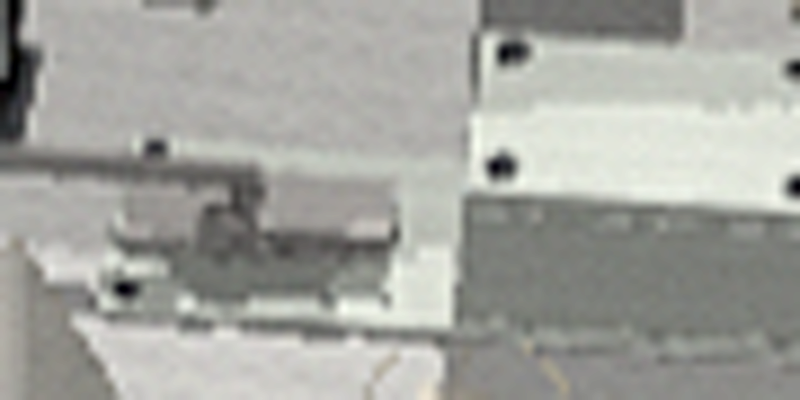

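The key's rear end is at about x=393 and its front at about x=115, with bright landing visible between the key and the housing face at x=460. I'll compute its position.

Run:
```python
from h import *
c=np.array([.6597,.1237]);u=np.array([.9961,.0882]);v=np.array([-.0882,.9961])
for a in [(395,235),(115,240),(390,185),(125,190)]:
    p=(a[0]+.5)/8.889-.5+215,(a[1]+.5)/8.889-.5+180
    for z in(.009,.016):
        w=onz("scene",*p,z,False)-c; print(a,z,np.round([w@u,w@v],4))
```

```text
(395, 235) 0.009 [-0.0706 -0.0022]
(395, 235) 0.016 [-0.07   -0.0098]
(115, 240) 0.009 [-0.1479 -0.0122]
(115, 240) 0.016 [-0.1466 -0.0197]
(390, 185) 0.009 [-0.0738  0.0184]
(390, 185) 0.016 [-0.0732  0.0106]
(125, 190) 0.009 [-0.148   0.0087]
(125, 190) 0.016 [-0.1467  0.001 ]
```

Its foot plate centre is about 113 mm before the housing's centre, so it is fully out. Unhook straight up and return the pick.

{"method": "play_rows", "body": {
  "increments": [
    {"slide": [0.7,0,0],"angular": [0,0,0],"claw": -1},
    {"slide": [0,0,-2],"angular": [0,0,0],"claw": -1},
    {"slide": [0,0,-3],"angular": [0,0,0],"claw": -1},
    {"slide": [0,0,-4],"angular": [0,0,0],"claw": -1},
    {"slide": [0,0,-15],"angular": [0,0,0],"claw": -1},
    {"slide": [0,0,-25],"angular": [0,0,0],"claw": -1},
    {"slide": [0,0,-30],"angular": [0,0,0],"claw": -1},
    {"slide": [0,0,-20],"angular": [0,0,0],"claw": -1}
  ]
}}

```text
time: 20.85
ee_pos: [0.4744, 0.1073, 0.1857]
tcp_rot: [179.9, 0.3, -174.9]
wrist_force: [-0.0, -0.4, -0.6]
opening: 0.0132
grasp_force: 66.4
```

{"method": "play_rows", "body": {
  "increments": [
    {"slide": [0,0,0],"angular": [0,0,1.56],"claw": -1},
    {"slide": [0,0,0],"angular": [0,0,0],"claw": -1},
    {"slide": [0,0,0],"angular": [0,0,0],"claw": -1}
  ]
}}

```text
time: 21.15
ee_pos: [0.4736, 0.1072, 0.1816]
tcp_rot: [179.9, 0.1, -176.5]
wrist_force: [0.2, 0.5, -1.1]
opening: 0.0131
grasp_force: 66.4
```

Run:
```python
from h import *
o=bot.get_obs();d=np.array([.4931,.2918,.0898])-o['ee_pos'];y=np.radians(o['tcp_rot'][2])
print(o['ee_pos'],o['tcp_rot'],"tool dx,dy",1e3*(d[0]*np.cos(y)+d[1]*np.sin(y)),1e3*(d[0]*np.sin(y)-d[1]*np.cos(y)),"down",-1e3*d[2])
im=bot.camera("scene");b=cv2.resize(im[180:225,215:305,::-1],(800,400),interpolation=cv2.INTER_CUBIC)
cv2.imwrite("pics/g7.png",cv2.convertScaleAbs(b,alpha=1.6))
```

```text
[0.4735981  0.10718817 0.18157743] [ 1.79926754e+02  7.42339646e-02 -1.76498692e+02] tool dx,dy -30.73999232820767 183.0762300325176 down 91.77742806635102
```

View pics/g7.png

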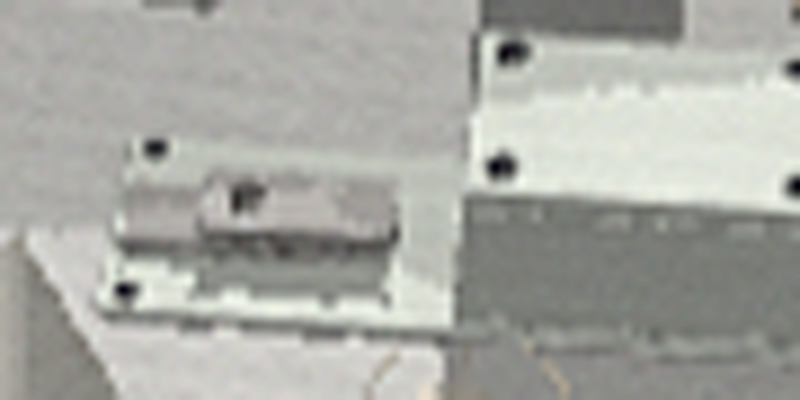

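The key lies flat and free on the landing, its front edge at x=118 and its strip spanning x=200 to 395, with the pocket visible at (243,195). Now the pick goes back to the stand.

{"method": "play_rows", "body": {
  "increments": [
    {"slide": [-6.1,36.6,0],"angular": [0,0,0],"claw": -1},
    {"slide": [-6.1,36.6,0],"angular": [0,0,0],"claw": -1},
    {"slide": [-6.2,36.6,0],"angular": [0,0,0],"claw": -1},
    {"slide": [-6.2,36.6,0],"angular": [0,0,0],"claw": -1},
    {"slide": [-6.1,36.6,0],"angular": [0,0,0],"claw": -1},
    {"slide": [0,0,20],"angular": [0,0,0],"claw": -1},
    {"slide": [0,0,0],"angular": [0,0,0],"claw": -1},
    {"slide": [0,0,0],"angular": [0,0,0],"claw": -1}
  ]
}}

```text
time: 22.0
ee_pos: [0.4929, 0.2913, 0.162]
tcp_rot: [180.0, 0.0, -176.5]
wrist_force: [0.3, -1.3, -0.7]
opening: 0.0134
grasp_force: 66.8
```

{"method": "play_rows", "body": {
  "increments": [
    {"slide": [0,0.4,15],"angular": [0,0,0],"claw": -1},
    {"slide": [0,0,15],"angular": [0,0,0],"claw": -1},
    {"slide": [0,0,8],"angular": [0,0,0],"claw": -1},
    {"slide": [0,0,8],"angular": [0,0,0],"claw": -1},
    {"slide": [0,0,8],"angular": [0,0,0],"claw": -1},
    {"slide": [0,0,8],"angular": [0,0,0],"claw": -1},
    {"slide": [0,0,6],"angular": [0,0,0],"claw": -1},
    {"slide": [0,0,0],"angular": [0,0,0],"claw": -1}
  ]
}}

```text
time: 22.8
ee_pos: [0.4933, 0.2921, 0.0938]
tcp_rot: [179.9, 0.1, -176.5]
wrist_force: [0.5, 0.2, -0.9]
opening: 0.0132
grasp_force: 66.8
```

{"method": "play_rows", "body": {
  "increments": [
    {"slide": [0,0,1.5],"angular": [0,0,0],"claw": -1},
    {"slide": [0,0,1],"angular": [0,0,0],"claw": -1},
    {"slide": [0,0,1],"angular": [0,0,0],"claw": -1},
    {"slide": [0,0,0],"angular": [0,0,0],"claw": -1}
  ]
}}

```text
time: 23.2
ee_pos: [0.4937, 0.2924, 0.0914]
tcp_rot: [179.9, 0.2, -176.5]
wrist_force: [0.1, 0.1, -0.7]
opening: 0.0133
grasp_force: 66.8
```

{"method": "play_rows", "body": {
  "increments": [
    {"slide": [0,0,0.8],"angular": [0,0,0],"claw": -1},
    {"slide": [0,0,0.7],"angular": [0,0,0],"claw": -1},
    {"slide": [0,0,0],"angular": [0,0,0],"claw": -1},
    {"slide": [0,0,0],"angular": [0,0,0],"claw": -1}
  ]
}}

```text
time: 23.6
ee_pos: [0.4937, 0.2924, 0.0898]
tcp_rot: [179.9, 0.2, -176.5]
wrist_force: [0.4, 0.3, -1.2]
opening: 0.0131
grasp_force: 67.4
```

{"method": "play_rows", "body": {
  "increments": [
    {"slide": [0,0,0.5],"angular": [0,0,0],"claw": -1},
    {"slide": [0,0,0.5],"angular": [0,0,0],"claw": -1},
    {"slide": [0,0,0],"angular": [0,0,0],"claw": -1},
    {"slide": [0,0,0],"angular": [0,0,0],"claw": -1}
  ]
}}

```text
time: 24.0
ee_pos: [0.4937, 0.2924, 0.0898]
tcp_rot: [179.9, 0.2, -176.5]
wrist_force: [-3.0, -1.4, 6.7]
opening: 0.0129
grasp_force: 68.4
```

Seated: contact at the same 0.0898 m height as at pick-up. I'll ease off and release.

{"method": "play_rows", "body": {
  "increments": [
    {"slide": [0,0,-0.8],"angular": [0,0,0],"claw": -1},
    {"slide": [0,0,0],"angular": [0,0,0],"claw": -0.5},
    {"slide": [0,0,0],"angular": [0,0,0],"claw": 0.2},
    {"slide": [0,0,0],"angular": [0,0,0],"claw": 1},
    {"slide": [0,0,0],"angular": [0,0,0],"claw": 1},
    {"slide": [0,0,0],"angular": [0,0,0],"claw": 1},
    {"slide": [0,0,0],"angular": [0,0,0],"claw": 1},
    {"slide": [0,0,0],"angular": [0,0,0],"claw": 1}
  ],
  "squeeze": 20
}}

```text
time: 24.8
ee_pos: [0.4937, 0.2924, 0.0896]
tcp_rot: [179.9, 0.1, -176.5]
wrist_force: [-0.5, -0.6, 0.6]
opening: 0.0854
grasp_force: 0.0
```

{"method": "play_rows", "body": {
  "increments": [
    {"slide": [0,0,-10],"angular": [0,0,0],"claw": 1},
    {"slide": [0,0,-20],"angular": [0,0,0],"claw": 1},
    {"slide": [0,0,-30],"angular": [0,0,0],"claw": 1},
    {"slide": [0,0,-30],"angular": [0,0,0],"claw": 1},
    {"slide": [0,0,-30],"angular": [0,0,0],"claw": 1},
    {"slide": [0,-45,0],"angular": [0,0,0],"claw": 1},
    {"slide": [0,-45,0],"angular": [0,0,0],"claw": 1},
    {"slide": [0,-45,0],"angular": [0,0,0],"claw": 1}
  ]
}}

```text
time: 25.6
ee_pos: [0.5015, 0.1563, 0.2105]
tcp_rot: [179.9, 0.2, -176.4]
wrist_force: [0.5, 0.1, 1.3]
opening: 0.0855
grasp_force: 0.0
```

{"method": "play_rows", "body": {
  "increments": [
    {"slide": [0,-45,0],"angular": [0,0,0],"claw": 1},
    {"slide": [0,-45,0],"angular": [0,0,0],"claw": 1},
    {"slide": [0,-45,0],"angular": [0,0,0],"claw": 1},
    {"slide": [0,-45,0],"angular": [0,0,0],"claw": 1},
    {"slide": [0,0,0],"angular": [0,0,0],"claw": 1},
    {"slide": [0,0,0],"angular": [0,0,0],"claw": 1}
  ]
}}

```text
time: 26.2
ee_pos: [0.5126, -0.0232, 0.2098]
tcp_rot: [179.9, 0.2, -176.6]
wrist_force: [-0.7, 0.9, 0.0]
opening: 0.0855
grasp_force: 0.0
```

Run:
```python
from h import *
o=bot.get_obs();print(o['ee_pos'],o['time'])
g=cv2.cvtColor(bot.camera("scene"),cv2.COLOR_RGB2GRAY);g0=cv2.cvtColor(cv2.imread("pics/scene0.png"),cv2.COLOR_BGR2GRAY)
for n,a in(("was",g0),("now",g)):
    r=a[122:146,226:250]<60; ys,xs=np.nonzero(r); print(n,r.sum(),xs.mean()+226,ys.mean()+122,[np.round(np.nonzero(a[y,226:250]<60)[0].mean()+226,1) for y in(125,130,135,140)])
t=cv2.cvtColor(bot.camera("top"),cv2.COLOR_RGB2GRAY);t0=cv2.cvtColor(cv2.imread("pics/top0.png"),cv2.COLOR_BGR2GRAY)
for n,a in(("was",t0),("now",t)):
    ys,xs=np.nonzero(a[218:238,179:193]<28);print(n,len(xs),xs.mean()+179,ys.mean()+218)
```

```text
[ 0.51258719 -0.02316176  0.20980776] 26.2
was 215 235.3860465116279 135.26046511627908 [np.float64(235.5), np.float64(235.0), np.float64(235.5), np.float64(235.5)]
now 214 235.24766355140187 135.03271028037383 [np.float64(234.6), np.float64(235.5), np.float64(235.5), np.float64(235.5)]
was 116 186.75862068965517 228.49137931034483
now 114 187.23684210526315 228.1578947368421
```

```bash
python3 -c "
from workcell import bot
print(bot.job_done())"
```

```text
the job is handed in; nothing more can be done
None
```

I drew the key fully out of the slot; it lies flat on the landing, about 60 to 65 mm in front of the mouth. The pick is back upright in its stand, and I handed the job in at about 26 s; no verdict was shown, and I did not re-measure the bottle and dropper, though the arm did not go near them.

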